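# Pin the lamp's swivel, then hold its bayonet cap at the pairing mark

### The arm

A 6-joint arm with a two-finger parallel gripper is mounted at the origin on the work surface. World frame = base frame: x ahead of the robot, y to its left, z up, the work surface at z = 0. Lengths are in mm, angles in rad, forces in N, time in s.
With the tool pointing down it reaches from about 350 to 975 mm from the base axis. Payload 17.4 kg.
Tool frame: the origin (TCP) lies midway between the tips of the shut fingers; the grasp point (between the pads) lies 19 mm behind it; z points along the fingers, y is the line along which they close (so a half turn about z gives the same grasp; the last joint's range is limited). The gripper opens to 85 mm and grips with 20 to 120 N. Pads are 22 mm wide; open, the fingers measure 114 mm over their backs; the gripper's body (76 mm by 85 mm) begins 54 mm behind the grasp point. The pads swing forward as they close: fully open they stand 13 mm farther back than shut.
Start: joints at [1.291, 0.116, 1.442, -0, 1.584, -0.038], TCP at [161.637, 655.367, 231.303] pointing down, gripper open.
Joint ranges: [-2.83, 2.83], [-0.83, 2.19], [0.07, 2.5], [-1.14, 4.28], [0.01, 3], [-2.97, 2.97]. Speed limits (rad/s): [1.89, 1.89, 2.22, 3.14, 3.14, 3.14].

### API

Orientations are given as a unit quaternion [w, x, y, z].
In Python, from plant import telemetry, viewer, manip gives the robot as it stands.
- The arm moves only by the tool step_arm, never from a script. Its argument "plan" is a list of rows, each a list of 6 numbers: the shift along the tool's x, y, z scaled (see below), then the turn, a rotation vector about the tool's x, y, z scaled (see below). A call has 1 to 8 rows; each row is the pose to reach, as a shift and turn from the pose commanded when the call began, along the tool's axes at that moment, turning the shorter way round; what a row does not reach only later rows make up. The controller multiplies each number of a shift by 150 mm and each number of a turn by pi rad. A row lasts 1/12 s, in which the tool goes at most 41.7 mm and 7.16 degrees, less where a joint would pass 70% of its speed; a pose out of reach is approached as far as the arm can. A call with a number of a shift or a turn outside -1 to 1 is refused whole. A call with a gripper value outside its range is refused whole. "claw" is the finger opening in mm, from 0 to 85.4, set as the call begins (left out, the last holds). The fingers move at their own pace and stop on an object; "grip_force" is the grip in N (left out, the last holds). Time passes only in rows, so rows that repeat a pose let the fingers close. It gives the time, the measured TCP pose, the force, the opening and the grip force at its end, in the units of the state.
- telemetry.observe(): the state, without advancing time (a new reading comes with each control period).
- viewer.grab_frame(name): name is "scene" or "top" or "wrist"; returns the picture (400x640x3 uint8, red, green, blue); there is no depth.
- viewer.get_calibration(name): a dict with "fov_y" (degrees; the focal length in pixels is half the picture's height over the tangent of half this angle, whatever the lens; pixels are square), "cx", "cy" (the principal point, pixels), "view" (4x4, takes a point from world to camera coordinates); the wrist camera has in their place "mount" (4x4, takes a point from camera to tool coordinates, whose origin is the TCP and whose axes are the flange's). Camera axes: x right, y up, looking along -z (the intrinsics and any distortion apply to the point x, -y, -z); pixel columns grow to the right and rows downward; lengths in mm; the calibration is good to about 2 mm. The wrist camera is an equidistant fisheye: a pixel r from the principal point sees the ray r / f radians off the axis. A picture is of the moment at which its call begins: read the wrist's pose just before it. get_calibration takes no time and is no camera call.
- manip.close_job(): hands the job in; it is judged then, once.
Trained networks look in the newest picture that a camera, given by its name, has taken for a name from the list of things; names that differ only in an ending like _2 or _b are one class to them, and where a whole thing is asked for, a point or a joint stands for the part that bears it (a point fixed in the world has none). Each returns a list of dicts, best first, with "conf" (0 to 1); they miss things now and then, are a little off and sometimes report something else, mostly with a low value. They report only what shows in the picture. A call takes as long as a camera call. They do not tell look-alikes from the thing itself.
- viewer.silhouettes(thing, camera): "pixels" (400x640 bool, what is visible of it) and "centre" ([column, row] in pixels, amid what is visible of it).
The state is a dict: "t": time; "joints": joint angles; "joint_vel": joint speeds; "effort": joint torques, N m; "tool_pos": TCP position; "ee_rot": TCP orientation; "wrist_force": force on the tool from outside, world axes, zero at the start; "ft_torque": the same for the moment, N m; "opening": finger opening in mm; "grip_force": force on a finger pad.
Only numpy, scipy, OpenCV 4.12 (cv2) and the standard library are available. Lean on these libraries where they do the work, as an engineer would, in place of code of your own. Each camera call takes 0.05 s, during which the arm holds its last target. There are 200 camera calls.

### The job

Lock the swivel of the white desk lamp by putting the orange-headed pin fully down through the hole in its lug, and let go of the pin. Then set the bayonet cap into the lamp's socket until it is down flush, turn it clockwise (seen from above) against its spring to the green pairing mark, half-way to the lock click at the red mark, never turning it as far as the click, and finish holding it there with the gripper still gripping the cap, as it would spring back if let go. Leave the other things on the desk where they are.

Things in the scene. Friction and masses are not known exactly. Their poses are not given: they have to be found in the camera images.
- foot: dark steel lamp foot fixed to the desk: a disc 112 mm across and 22 mm thick, origin at the centre of its underside, with an ear towards its -y that lies under the lamp's white lug. The lamp stands on it and swivels about the foot's z axis.
- lamp (a joint): swivel of the lamp on its foot, rad, counter-clockwise from above positive. Starts at 0, where the holes of lug and foot ear line up; stays where it is left, but slips at about 0.12 N m, less than turning the cap takes, until the pin locks it (about 0.04 rad of play then).
- pin_hole (a point): centre of the mouth of the pin hole, on top of the lamp's white lug (40 x 40 mm, top 33 mm above the desk), 100 mm from the lamp's axis towards the foot's -y. The hole is 11 mm wide, vertical, goes through the 10 mm lug, a 1 mm gap and the 22 mm foot ear down to the desk.
- pin_grip (a point): the loose upright lock pin, 60 g, its shank in the stand at the start. Point on its axis in the orange round head, 26 mm above the shoulder (the head's flat underside), z up. Head 18 mm diameter, 46 mm tall; steel shank below it 8 mm diameter, 30 mm long, chamfered end. Home, the shoulder rests on the lug.
- pin_shoulder (a point): centre of the underside of the pin's orange head (the shoulder), 26 mm below pin_grip and 30 mm above the shank's end.
- pin_stand: wooden stand block of the pin, fixed, 56 x 56 x 40 mm with a 13 mm hole; origin at the centre of its underside.
- lid_grip (a point): the lamp's loose bayonet cap, 160 g, upright on its neck on the desk, 69 mm tall. Point on its axis in the orange grip rib, 50 mm above the neck's underside, 19 mm below the rib's top. Rib: 50 mm along the cap's x, 14 mm thick along y, 26 to 69 mm above the underside. White plate under it: 74 mm diameter, 18 to 26 mm up. The cap is the same after a half turn.
- lid_rim (a point): centre of the underside of the cap's white plate, 32 mm below lid_grip; it meets socket when flush. Below it the neck: 47 mm diameter, 18 mm deep, tapered to 37 mm at its end, with two steel studs 8 mm thick sticking out along the cap's +x and -x (below the rib's ends and the black dots) to 31 mm from the axis, their centres 12 mm below this point.
- socket (a point): centre of the mouth in the flat top (98 mm up) of the white lamp, 94 mm diameter; turns with it. Opening 53 mm wide; notches along +x and -x 14 mm wide, to 35 mm from the axis. With studs along x, either way round, the cap drops in until flush, then turns clockwise only. Marks at both sides: black at the notches, green 0.60 rad clockwise (half-way), red 1.20 (lock click).
- ring (a joint): sprung contact ring in the socket, pushed by the cap's studs; rad, clockwise from above positive, 0 at rest. Reads the cap's turn relative to the lamp less about 0.12 rad of free play: 0.48 at the green mark, lock click from 1.05 on. Springs back when let go: 0.10 N m at 0, 0.22 at the green mark, 0.36 at the click.
- mouse: bystander, leave alone: grey computer mouse, 112 x 62 x 35 mm; origin at the centre of its underside
- succulent: bystander, leave alone: small white tapered pot (68 mm wide at its top) with a green succulent, 95 mm tall; origin at the centre of its underside
- bear_bank: bystander, leave alone: round dark-brown bear money bank, 100 mm wide, 103 mm tall; origin at the centre of its underside
- rabbit: bystander, leave alone: white ceramic rabbit figure, 68 mm wide, 113 mm tall; origin at the centre of its underside
- mug: bystander, leave alone: blue mug, 80 mm wide, 92 mm tall, handle to its +y; origin at the centre of its underside
- usb_hub: bystander, leave alone: flat aluminium hub, 100 x 45 x 18 mm; origin at the centre of its underside
Mind the look-alikes: they are no part of the job. Leave any turquoise or yellow look-alike of the part that bears lid_grip alone.

How it is judged:
By the outcome, as a careful person would: the job done as asked, in the order asked, and still so for the second after the job is handed in, while the arm keeps its last pose, push and grip.
It also fails if it takes over 67 s, if anything falls off the work surface, if the arm or the gripper's body presses on something with over 40 N, if the wrist force passes 120 N, or if a joint passes its speed limit or range.

## Working session

There is one attempt and no reset: what is moved stays moved. The work goes in short steps, Python scripts to look and compute and a tool call to move; the robot and the scene stay as the last step left them, time stands still between calls to the robot, and variables do not carry over. Pictures are saved under pics/ and viewed, at most 10 in all, crops included, and the job is handed in when it is done.

Besides the shell and the picture viewer there is one more tool, called after ">>>" in YAML: its name, and indented under it one key for each argument. step_arm: Moves the arm, as the interface text tells. Its arguments: {"type":"object","properties":{"plan":{"type":"array","items":{"type":"array","items":{"type":"number","minimum":-1,"maximum":1}}},"claw":{"type":"number"},"grip_force":{"type":"number"}},"required":["plan"]}

```bash
ls; mkdir -p pics
cat > h.py <<'E'
import numpy as np,cv2
from plant import telemetry,viewer,manip
from scipy.spatial.transform import Rotation as R
def pose(s=None):
    s=s or telemetry.observe(); q=s["ee_rot"]
    return np.array(s["tool_pos"]),R.from_quat([q[1],q[2],q[3],q[0]]).as_matrix()
def ray(name,px,P=None):
    c=viewer.get_calibration(name); f=200/np.tan(np.radians(c["fov_y"])/2)
    u=(px[0]-c["cx"])/f; v=(px[1]-c["cy"])/f
    if name=="wrist":
        r=np.hypot(u,v); k=np.sin(r)/r if r>1e-9 else 1
        d=np.array([u*k,-v*k,-np.cos(r)]); M=np.array(c["mount"]); p,Q=P or pose()
        return p+Q@M[:3,3], Q@M[:3,:3]@d
    V=np.linalg.inv(np.array(c["view"])); return V[:3,3],V[:3,:3]@np.array([u,-v,-1])
def atz(name,px,z,P=None):
    o,d=ray(name,px,P); return o+d*(z-o[2])/d[2]
def proj(name,X,P=None):
    c=viewer.get_calibration(name); f=200/np.tan(np.radians(c["fov_y"])/2); X=np.asarray(X,float)
    if name=="wrist":
        M=np.array(c["mount"]); p,Q=P or pose(); x=M[:3,:3].T@(Q.T@(X-p)-M[:3,3])
        r=np.arctan2(np.hypot(x[0],x[1]),-x[2]); k=r/np.hypot(x[0],x[1])
        return c["cx"]+f*x[0]*k,c["cy"]-f*x[1]*k
    V=np.array(c["view"]); x=V[:3,:3]@X+V[:3,3]
    return c["cx"]-f*x[0]/x[2],c["cy"]+f*x[1]/x[2]
def save(name,fn):
    P=pose(); im=viewer.grab_frame(name); cv2.imwrite("pics/"+fn,im[:,:,::-1]); return im,P
E
python3 - <<'E'
from h import *
for n in("top","scene"):
    im,_=save(n,n+"0.png")
    for t in("foot","lamp","pin_hole","pin_grip","pin_stand","lid_grip","socket"):
        for d in viewer.silhouettes(t,n)[:4]:
            c=d["centre"];print(n,t,round(d["conf"],2),np.round(c),d["pixels"].sum(),np.round(atz(n,c,50)))
    c=viewer.get_calibration(n);print(np.round(np.linalg.inv(c["view"])[:3,3]),c["fov_y"])
print(viewer.get_calibration("wrist"),pose())
E
```

```text
pics
top foot 0.59 [326. 204.] 1189 [580.  38.  50.]
top foot 0.29 [200. 201.] 837 [594. 439.  50.]
top lamp 0.96 [329. 201.] 929 [590.  27.  50.]
top lamp 0.25 [322. 204.] 226 [581.  49.  50.]
top pin_hole 0.86 [328. 202.] 1194 [586.  30.  50.]
top pin_hole 0.32 [435. 160.] 357 [ 718. -320.   50.]
top pin_hole 0.27 [330. 203.] 961 [581.  24.  50.]
top pin_stand 0.7 [425. 229.] 329 [ 495. -282.   50.]
top lid_grip 0.9 [280. 231.] 406 [494. 185.  50.]
top lid_grip 0.73 [248. 205.] 383 [578. 287.  50.]
top lid_grip 0.67 [160. 202.] 451 [591. 568.  50.]
top lid_grip 0.46 [329. 200.] 1001 [593.  26.  50.]
top socket 0.72 [329. 203.] 973 [581.  28.  50.]
top socket 0.33 [383. 159.] 603 [ 724. -150.   50.]
top socket 0.31 [188. 259.] 780 [408. 478.  50.]
[ 480.   76. 1370.] 51.92643690684621
scene foot 0.9 [306. 218.] 1892 [607.  43.  50.]
scene foot 0.53 [184. 153.] 301 [ 441. -434.   50.]
scene foot 0.44 [304. 214.] 1456 [591.  31.  50.]
scene lamp 0.79 [305. 214.] 1438 [589.  35.  50.]
scene lamp 0.23 [310. 205.] 150 [551.  37.  50.]
scene pin_hole 0.84 [305. 215.] 1976 [594.  36.  50.]
[... 271 characters left out ...]
1561.  375. 1099.] 43.18481036016442
{'fov_y': 65.70646984690485, 'cx': 318.5303499259975, 'cy': 198.4301919181573, 'mount': array([[-1.52357012e-04,  9.55428927e-01,  2.95221176e-01,
         7.51707269e+01],
       [ 9.99999981e-01,  1.81298276e-04, -7.06609460e-05,
        -5.38677644e-01],
       [-1.21034602e-04,  2.95221160e-01, -9.55428936e-01,
        -1.42317298e+02],
       [ 0.00000000e+00,  0.00000000e+00,  0.00000000e+00,
         1.00000000e+00]])} (array([161.6535225 , 655.34901758, 231.29524698]), array([[-9.70904973e-01,  2.39465094e-01, -4.29807114e-05],
       [ 2.39465096e-01,  9.70904973e-01, -4.08969766e-05],
       [ 3.19367881e-05, -4.99994582e-05, -9.99999998e-01]]))
```

```bash
python3 -c "
import cv2
a=cv2.imread('pics/top0.png');cv2.imwrite('pics/topc.png',cv2.resize(a[120:300,130:470],(800,424),interpolation=cv2.INTER_CUBIC))"
```

```text
(no output)
```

View pics/topc.png

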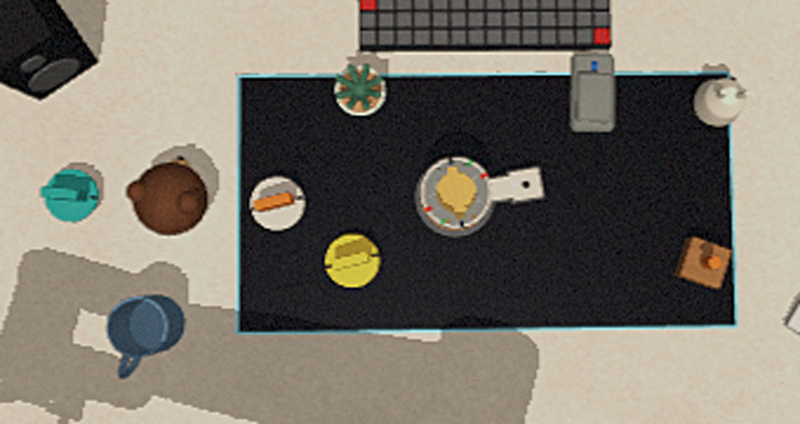

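The picture shows the orange cap at crop (278,203), the lamp at (456,196), its lug hole at (525,184) and the pin at (712,262). The turquoise and yellow caps are look-alikes. I'm moving over the middle of the desk for a closer look.

>>> step_arm:
  plan:
    - [-1,-0.85,-0.06,0,0,0]
    - [-1,-0.85,-0.06,0,0,0]
    - [-1,-0.85,-0.06,0,0,0]
    - [-1,-0.85,-0.06,0,0,0]
    - [-1,-0.85,-0.06,0,0,0]
  claw: 85

```text
t: 1.22
tool_pos: [278.0, 493.3, 240.7]
ee_rot: [0.0, 0.121, 0.993, 0.0]
wrist_force: [0.6, -1.1, 0.5]
opening: 84.9
grip_force: 0.0
```

>>> step_arm:
  plan:
    - [-1,-0.85,-0.06,0,0,0]
    - [-1,-0.85,-0.06,0,0,0]
    - [-1,-0.85,-0.06,0,0,0]
    - [-1,-0.85,-0.06,0,0,0]
    - [-1,-0.85,-0.06,0,0,0]

```text
t: 1.63
tool_pos: [393.1, 333.4, 249.8]
ee_rot: [0.0, 0.121, 0.993, 0.0]
wrist_force: [0.1, -0.2, -1.0]
opening: 84.7
grip_force: 0.0
```

>>> step_arm:
  plan:
    - [-1,-0.85,-0.06,0,0,0.31]
    - [-1,-0.85,-0.06,0,0,0.31]
    - [-1,-0.85,-0.06,0,0,0.31]
    - [-1,-0.85,-0.06,0,0,0.31]
    - [-1,-0.85,-0.06,0,0,0.31]
    - [-1,-0.85,-0.06,0,0,0.31]
    - [-1,-0.85,-0.06,0,0,0.31]
    - [-1,-0.85,-0.06,0,0,0.31]

```text
t: 2.3
tool_pos: [507.3, 175.5, 258.3]
ee_rot: [-0.0, 0.574, 0.819, 0.0]
wrist_force: [0.5, -0.4, -0.0]
opening: 85.0
grip_force: 0.0
```

```bash
cat >> h.py <<'E'
def go(pos,yaw,P=None):
    "print shift and turn for tool-down pose with tool-y yaw in degrees"
    p,Q=P or pose(); d=Q.T@(np.array(pos)-p)/150
    a=np.radians(yaw);y=np.array([np.cos(a),np.sin(a),0]);z=np.array([0,0,-1.]);T=np.c_[np.cross(y,z),y,z]
    print("shift",np.round(d,3),"turn",np.round(R.from_matrix(Q.T@T).as_rotvec()/np.pi,4),"mm",np.round(d*150))
E
python3 - <<'E'
from h import *
im,P=save("wrist","w1.png");print(P[0],P[1][:,1])
for t in("lamp","lid_grip","socket","pin_hole"):
    for d in viewer.silhouettes(t,"wrist")[:4]:
        c=d["centre"];print(t,round(d["conf"],2),np.round(c),d["pixels"].sum(),np.round(atz("wrist",c,60,P)))
E
```

```text
[507.30646111 175.53212079 258.32077397] [ 9.40398719e-01  3.40073889e-01 -3.70359011e-06]
lamp 0.73 [338. 291.] 5851 [585.  36.  60.]
lid_grip 0.9 [408.  98.] 2669 [571. 290.  60.]
lid_grip 0.67 [311. 153.] 2813 [492. 194.  60.]
socket 0.96 [338. 292.] 5908 [585.  35.  60.]
pin_hole 0.89 [342. 282.] 7061 [584.  51.  60.]
pin_hole 0.52 [457.  18.] 2438 [594. 407.  60.]
```

View pics/w1.png

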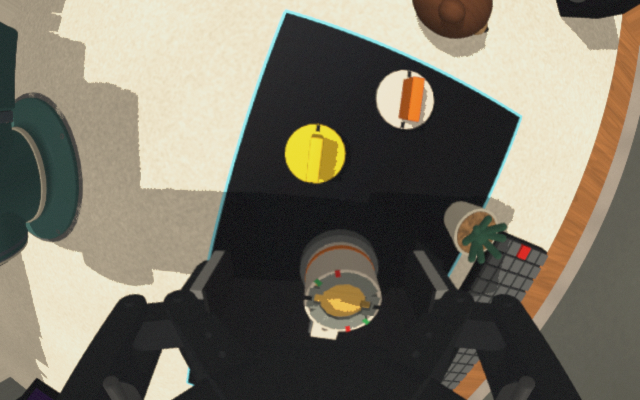

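>>> step_arm:
  plan:
    - [-0.83,0,0.03,0,0,0.06]
    - [-0.83,0,0.03,0,0,0.06]
    - [-0.83,0,0.03,0,0,0.06]
    - [-0.83,0,0.03,0,0,0.06]

```text
t: 2.88
tool_pos: [551.5, 54.6, 253.2]
ee_rot: [0.0, 0.646, 0.763, -0.001]
wrist_force: [-0.1, 0.2, -0.5]
opening: 85.0
grip_force: 0.0
```

>>> step_arm:
  plan:
    - [-0.83,0.1,0.03,0,0,0]
    - [-0.83,0.1,0.03,0,0,0]
    - [-0.83,0.1,0.03,0,0,0]
    - [-0.83,0.1,0.03,0,0,0]

```text
t: 3.22
tool_pos: [586.5, -66.0, 248.4]
ee_rot: [0.0, 0.646, 0.763, -0.001]
wrist_force: [-1.5, 0.6, 0.2]
opening: 85.4
grip_force: 0.0
```

Run:
```python
from h import *
im,P=save("wrist","w2.png");print(P[0],P[1][:,1])
for t in("lamp","socket","pin_hole","pin_grip"):
    for d in viewer.silhouettes(t,"wrist")[:4]:
        c=d["centre"];print(t,round(d["conf"],2),np.round(c),d["pixels"].sum(),np.round(atz("wrist",c,60,P)))
```

```text
[586.50844127 -65.96270341 248.3779144 ] [ 0.98624995  0.16525635 -0.00117398]
lamp 0.67 [404. 241.] 2748 [ 702. -130.   60.]
lamp 0.57 [333.  79.] 9342 [584.  38.  60.]
lamp 0.27 [227. 319.] 138 [ 494. -289.   60.]
socket 0.55 [334.  80.] 9411 [586.  37.  60.]
pin_hole 0.91 [337.  82.] 10095 [589.  36.  60.]
pin_grip 0.44 [225. 320.] 137 [ 490. -292.   60.]
pin_grip 0.34 [407. 242.] 2826 [ 705. -130.   60.]
```

View pics/w2.png

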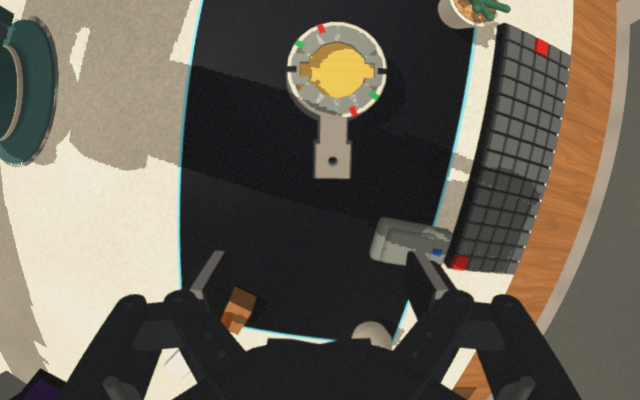

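Lamp top centre is at (337,71) with notches at (289,69) and (385,71), the lug hole at (333,160), and the pin near (236,312), half hidden by a finger.

Run:
```python
from h import *
im=cv2.imread("pics/w2.png");g=cv2.cvtColor(im,cv2.COLOR_BGR2GRAY);P=pose()
s=g[152:169,324:343].astype(float);w=np.clip(s.max()-s-70,0,None)*(s<100)
yy,xx=np.mgrid[152:169,324:343];h=((w*xx).sum()/w.sum(),(w*yy).sum()/w.sum())
H=atz("wrist",h,33,P);print("hole",h,H)
for c in((337,71),(336.5,70)):print("socket",atz("wrist",c,98,P))
a=atz("wrist",(289,69),98,P);b=atz("wrist",(385,71),98,P);print("notch",a,b,(a+b)/2,np.degrees(np.arctan2(*(b-a)[1::-1])))
S=atz("wrist",(337,70.5),98,P);d=H-S;print(np.hypot(*d[:2]),"lugdir",np.degrees(np.arctan2(d[1],d[0])))
for nm,px in(("wrist",(236,312)),("top",(432.6,231))):print("pin",atz(nm,px,86,P))
go((480,-265,200),8)
```

```text
hole (np.float64(332.1751067724222), np.float64(159.88102501525321)) [599.40444178 -45.90088871  33.        ]
socket [584.33495855  49.53935356  98.        ]
socket [583.7146002   50.40197237  98.        ]
notch [539.97328336  44.16980401  98.        ] [628.84081309  58.84587618  98.        ] [584.40704822  51.50784009  98.        ] 9.377500207948602
97.10349467767222 lugdir -81.0235667870305
pin [ 511.14602707 -244.89920887   86.        ]
pin [ 487.76247688 -295.57933144   86.        ]
shift [-1.231 -0.924  0.329] turn [ 0.0001 -0.      0.0093] mm [-185. -139.   49.]
```

>>> step_arm:
  plan:
    - [-0.7,-0.46,0,0,0,0]
    - [-0.7,-0.46,0,0,0,0]
    - [-0.7,-0.46,0,0,0,0]
    - [-0.7,-0.46,0,0,0,0]

```text
t: 3.8
tool_pos: [533.0, -179.2, 249.8]
ee_rot: [0.001, 0.646, 0.763, -0.001]
wrist_force: [-0.4, 0.2, 0.2]
opening: 85.0
grip_force: 0.0
```

>>> step_arm:
  plan:
    - [-0.56,-0.46,0.32,0,0,0]
    - [-0.56,-0.46,0.32,0,0,0]
    - [-0.56,-0.46,0.32,0,0,0]
    - [-0.56,-0.46,0.32,0,0,0]
    - [-0.56,-0.46,0.32,0,0,0]

```text
t: 4.22
tool_pos: [480.4, -269.9, 200.9]
ee_rot: [-0.0, 0.646, 0.763, 0.0]
wrist_force: [0.6, 0.2, 1.5]
opening: 85.0
grip_force: 0.0
```

Run:
```python
from h import *
im,P=save("wrist","w3.png");print(P[0],P[1][:,1])
for t in("pin_stand","pin_grip"):
    for d in viewer.silhouettes(t,"wrist")[:3]:
        c=d["centre"];print(t,round(d["conf"],2),np.round(c),d["pixels"].sum(),np.round(atz("wrist",c,63,P)))
```

```text
[ 480.37076063 -269.94734034  200.85121786] [ 9.86223633e-01  1.65416764e-01 -4.89082005e-04]
pin_stand 0.64 [323. 202.] 2799 [ 487. -284.   63.]
pin_grip 0.72 [320. 220.] 537 [ 487. -303.   63.]
```

View pics/w3.png

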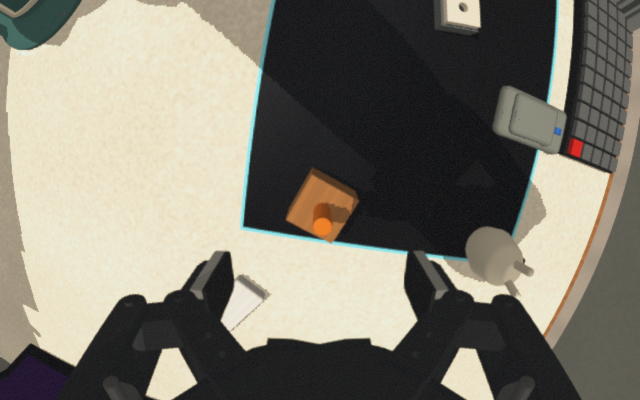

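Pin head top centre is at (322,226) and its base on the stand near (322,208). The rabbit, at (495,255), is clear of the fingers.

Run:
```python
from h import *
P=pose()
im=cv2.imread("pics/w3.png").astype(int);b,g,r=im[:,:,0],im[:,:,1],im[:,:,2]
m=(r>225)&(g>90)&(g<160)&(b<60);ys,xs=np.nonzero(m);print("bright",xs.mean(),ys.mean(),m.sum(),xs.min(),xs.max(),ys.min(),ys.max())
print(atz("wrist",(322,226.3),86,P),atz("wrist",(322,208),40,P),"rabbit",atz("wrist",(490,255),60,P))
X=atz("wrist",(322,226.3),86,P);X[2]=120;go(X,9);X[2]=47;go(X,9)
```

```text
bright 321.9244444444444 226.49333333333334 225 313 330 219 234
[ 490.17606589 -299.37579278   86.        ] [ 490.39740468 -297.69319824   40.        ] rabbit [ 692.07784824 -316.43197346   60.        ]
shift [-0.209  0.021  0.548] turn [0.0003 0.0002 0.0036] mm [-31.   3.  82.]
shift [-0.209  0.02   1.034] turn [0.0003 0.0002 0.0036] mm [-31.   3. 155.]
```

>>> step_arm:
  plan:
    - [-0.209,0.021,0.2,0,0,0.004]
    - [-0.209,0.021,0.45,0,0,0.004]
    - [-0.209,0.021,0.65,0,0,0.004]
    - [-0.209,0.021,0.85,0,0,0.004]
    - [-0.209,0.021,1,0,0,0.004]
    - [-0.209,0.021,1,0,0,0.004]
  claw: 60

```text
t: 4.87
tool_pos: [488.3, -298.2, 47.0]
ee_rot: [-0.003, 0.65, 0.76, -0.0]
wrist_force: [-0.7, 0.4, -1.3]
opening: 60.1
grip_force: 0.0
```

>>> step_arm:
  plan:
    - [0,0,0,0,0,0]
    - [0,0,0,0,0,0]
    - [0,0,0,0,0,0]
    - [0,0,0,0,0,0]
    - [0,0,0,0,0,0]
    - [0,0,0,0,0,0]
    - [0,0,0,0,0,0]
    - [0,0,0,0,0,0]
  claw: 0
  grip_force: 40

```text
t: 5.53
tool_pos: [490.2, -300.8, 53.5]
ee_rot: [0.002, 0.651, 0.759, 0.0]
wrist_force: [0.8, 0.9, 6.7]
opening: 17.0
grip_force: 38.8
```

>>> step_arm:
  plan:
    - [0,0,-0.1,0,0,0]
    - [0,0,-0.25,0,0,0]
    - [0,0,-0.5,0,0,0]
    - [0,0,-0.7,0,0,0]
    - [0,0,-0.7,0,0,0]
    - [0,0,-0.7,0,0,0]

```text
t: 6.03
tool_pos: [490.0, -301.0, 159.3]
ee_rot: [0.002, 0.651, 0.759, 0.0]
wrist_force: [-0.1, 0.2, -1.6]
opening: 16.8
grip_force: 39.0
```

Run:
```python
from h import *
s=telemetry.observe();print(s["tool_pos"],s["wrist_force"],s["ft_torque"],s["opening"])
im,P=save("wrist","w4.png");print(P[1])
cv2.imwrite("pics/w4c.png",cv2.resize(im[120:320,220:420,::-1],(600,600),interpolation=cv2.INTER_CUBIC))
go((599.4,-45.9,s["tool_pos"][2]),9)
```

```text
[ 490.04792971 -300.96692509  159.33305431] [-0.13285598  0.24866518 -1.58215073] [-0.03470989  0.01135731  0.0085798 ] 16.750929817589356
[[-0.15339824  0.98815639  0.00399236]
 [ 0.98815904  0.15340952 -0.00268958]
 [-0.00327019  0.00353251 -0.99998841]]
shift [ 1.565  0.985 -0.014] turn [ 0.0005  0.0004 -0.001 ] mm [235. 148.  -2.]
```

View pics/w4c.png

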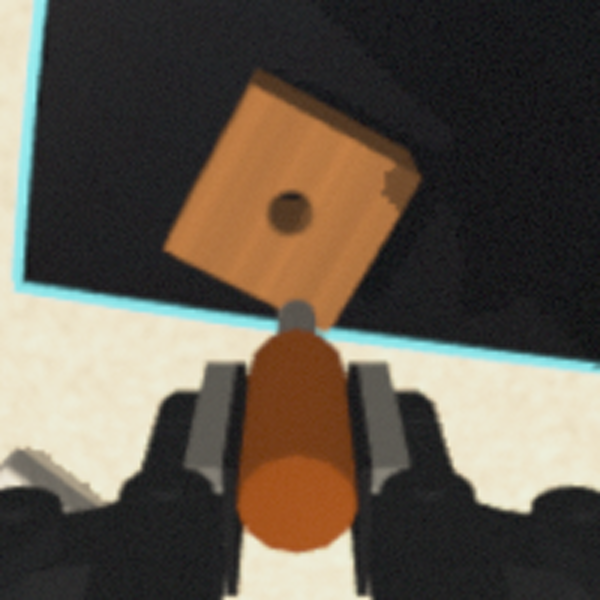

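```bash
cat >> h.py <<'E'
def toolray(px):
    "ray of wrist pixel in tool frame"
    return ray("wrist",px,(np.zeros(3),np.eye(3)))
def attz(px,z):
    o,d=toolray(px); return o+d*(z-o[2])/d[2]
E
python3 - <<'E'
from h import *
for zt in(-34,-32,-30,-28):print(zt,"top",attz((319,287.7),zt)[:2],"tip near edge",attz((318.7,219.7),zt+76)[:2], "shoulder near",attz((319,230.5),zt+46)[:2])
print("stand hole",atz("wrist",(316.5,190.5),40))
E
```

```text
-34 top [2.65730696 0.25825934] tip near edge [3.69645397 0.12767722] shoulder near [9.01501961 0.29176552]
-32 top [1.32330765 0.26048947] tip near edge [2.92378466 0.12757085] shoulder near [8.1610695  0.29376513]
-30 top [-0.01069165  0.26271959] tip near edge [2.15111534 0.12746448] shoulder near [7.30711939 0.29576473]
-28 top [-1.34469095  0.26494972] tip near edge [1.37844603 0.12735812] shoulder near [6.45316928 0.29776433]
stand hole [ 487.61389493 -299.15421643   40.        ]
```

The pin is held upright. The top of its head is at crop (297,503) and the shank tip at (296,312); the stand's empty hole is at (290,212). Next I go over the lug.

>>> step_arm:
  plan:
    - [0.8,0.5,0,0,0,0]
    - [0.8,0.5,0,0,0,0]
    - [0.8,0.5,0,0,0,0]
    - [0.8,0.5,0,0,0,0]

```text
t: 6.42
tool_pos: [545.6, -166.6, 155.1]
ee_rot: [-0.001, 0.65, 0.76, 0.0]
wrist_force: [-0.0, -0.3, -0.3]
opening: 16.8
grip_force: 39.2
```

>>> step_arm:
  plan:
    - [0.765,0.485,0,0,0,0]
    - [0.765,0.485,0,0,0,0]
    - [0.765,0.485,0,0,0,0]
    - [0.765,0.485,0,0,0,0]
    - [0.765,0.485,0.2,0,0,0]
    - [0.765,0.485,0.36,0,0,0]
    - [0.765,0.485,0.36,0,0,0]
    - [0.765,0.485,0.36,0,0,0]

```text
t: 7.08
tool_pos: [598.3, -45.8, 100.9]
ee_rot: [-0.001, 0.651, 0.759, -0.001]
wrist_force: [0.7, -0.4, -0.8]
opening: 16.9
grip_force: 39.2
```

Run:
```python
from h import *
im,P=save("wrist","w5.png");print(P[0],P[1][:,1],P[1][:,2])
cv2.imwrite("pics/w5c.png",cv2.resize(im[100:300,220:420,::-1],(600,600),interpolation=cv2.INTER_CUBIC))
print("exp hole",proj("wrist",(599.4,-45.9,33),P))
```

```text
[598.27662014 -45.75527866 100.86335414] [ 0.98815914  0.1533967  -0.00331273] [-3.41157522e-03  3.81135610e-04 -9.99994108e-01]
exp hole (np.float64(320.3454404573722), np.float64(212.0407156716353))
```

View pics/w5c.png

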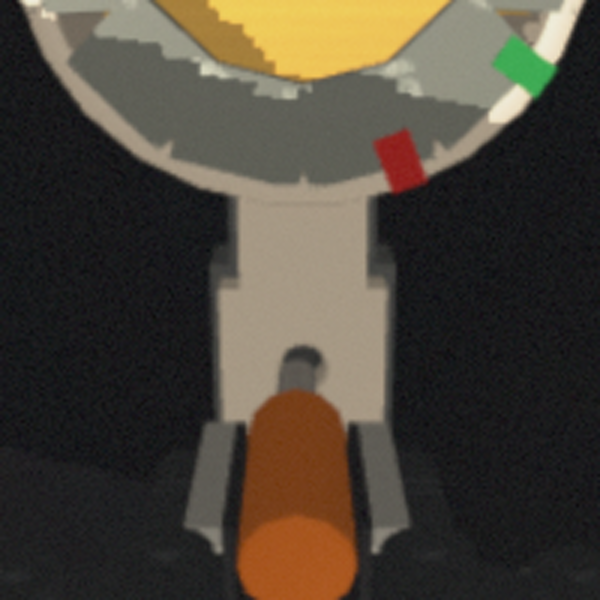

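The shank tip (297,360) sits over the hole, whose lamp-side edge is at (302,345) in the crop; the hole is about 302 across-centre. I'm working out the small offset now.

Run:
```python
from h import *
im=cv2.imread("pics/w5.png");g=cv2.cvtColor(im,cv2.COLOR_BGR2GRAY)
print(g[212:224,321]);print(g[219,308:334])
z=100.86-33
print("hole lampside edge",attz((320.8,215),z),"L",attz((313,219),z),"R",attz((328.7,219),z))
for t in(42,44,46):print("tip",t,attz((319,220),t))
```

```text
[152 150 134  86  59  49  55  59  72  86  90  88]
[156 156 154 154 151 140  99  66  61  61  64  64  64  59  55  53  51  47
  61 100 134 150 154 155 154 155]
hole lampside edge [-2.65057882  1.64536471 67.86      ] L [-5.75151733 -4.01357512 67.86      ] R [-5.75476006  7.39317671 67.86      ]
tip 42 [ 3.49035346  0.31982122 42.        ]
tip 44 [ 2.71545728  0.32179109 44.        ]
tip 46 [ 1.94056109  0.32376096 46.        ]
```

Run:
```python
from h import *
im=cv2.imread("pics/w5.png");g=cv2.cvtColor(im,cv2.COLOR_BGR2GRAY)
print(g[188:204,296],g[188:204,346]);print(g[200,286:300],g[200,344:358])
z=100.86-33
for r in(194.5,195.5,197):print("lug step",attz((305,r),z))
print("lamp edge",attz((320.5,163),100.86-98),attz((320.5,165),100.86-98))
# earlier pic w2: same features
P=None
im2=cv2.imread("pics/w2.png");g2=cv2.cvtColor(im2,cv2.COLOR_BGR2GRAY);print(g2[138:186,322],g2[150,310:356])
print("w2",[(r,attz((322,r),248.4-33)[0]) for r in(141,143,145,177,179,181)], "hole",attz((332.2,159.9),248.4-33))
```

```text
[ 67  69  70  71  87 106 111 114 134 153 154 153 154 154 154 155] [ 66  70  71  79  95 108 112 119 140 153 155 154 153 155 155 153]
[ 27  23  25  30  51  70 102 136 152 154 154 152 155 154] [152 153 153 152 129  95  68  51  30  24  24  20  23  20]
lug step [12.80258991 -9.57397094 67.86      ]
lug step [12.06351231 -9.58340298 67.86      ]
lug step [10.95220977 -9.5977106  67.86      ]
lamp edge [47.64622147  0.98715322  2.86      ] [46.67445598  0.98838782  2.86      ]
[155 155 155 154 155 154 154 156 154 157 155 156 153 154 154 155 157 155
 154 154 155 152 155 156 155 154 155 156 156 153 155 154 154 154 155 152
 153 155 151 135  85  37  26  27  21  26  19  24] [ 26  28  31  47  66  98 132 153 155 157 154 155 153 155 155 155 153 154
 155 155 156 154 155 155 154 156 156 157 155 153 154 155 155 155 157 156
 155 155 155 147 110  65  36  24  23  29]
w2 [(141, np.float64(33.74619290961219)), (143, np.float64(31.40371972654725)), (145, np.float64(29.057564333165644)), (177, np.float64(-9.15358547386974)), (179, np.float64(-11.595002054323814)), (181, np.float64(-14.044055646729987))] hole [ 11.46950695  15.9243564  215.4       ]
```

>>> step_arm:
  plan:
    - [-0.043,0.009,0.0,0,0,0]
    - [-0.043,0.009,0.06,0,0,0]
    - [-0.043,0.009,0.12,0,0,0]
    - [-0.043,0.009,0.12,0,0,0]
    - [-0.043,0.009,0.12,0,0,0]

```text
t: 7.55
tool_pos: [601.2, -52.1, 83.6]
ee_rot: [-0.001, 0.651, 0.759, -0.0]
wrist_force: [0.2, -0.0, -0.7]
opening: 17.0
grip_force: 39.2
```

Run:
```python
from h import *
im,P=save("wrist","w6.png");s=telemetry.observe();print(P[0],s["wrist_force"])
cv2.imwrite("pics/w6c.png",cv2.resize(im[160:280,260:380,::-1],(600,600),interpolation=cv2.INTER_CUBIC))
z=P[0][2]-33
for r in range(190,240,5):print(r,attz((319,r),z)[0].round(2),attz((319,r),44)[0].round(2))
```

```text
[601.15326376 -52.05159587  83.58395931] [ 0.51503859 -0.4040625   0.08197584]
190 20.94 22.78
195 17.57 19.52
200 14.16 16.23
205 10.72 12.91
210 7.24 9.55
215 3.72 6.15
220 0.16 2.72
225 -3.44 -0.77
230 -7.09 -4.29
235 -10.79 -7.87
```

View pics/w6c.png

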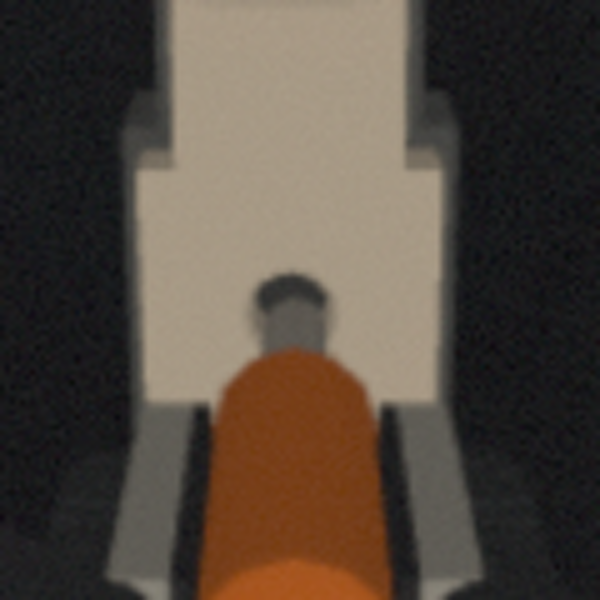

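Hole's lamp-side edge is at crop (291,272) and the tip edge at (295,297), so it is nearly aligned. I'll shift about 1 mm and lower gently.

>>> step_arm:
  plan:
    - [-0.007,-0.004,0,0,0,0]
    - [-0.007,-0.004,0.02,0,0,0]
    - [-0.007,-0.004,0.04,0,0,0]
    - [-0.007,-0.004,0.06,0,0,0]
    - [-0.007,-0.004,0.08,0,0,0]
    - [-0.007,-0.004,0.1,0,0,0]
    - [-0.007,-0.004,0.1,0,0,0]

```text
t: 8.18
tool_pos: [600.8, -53.0, 68.4]
ee_rot: [-0.0, 0.651, 0.759, -0.0]
wrist_force: [-0.0, 0.6, -0.5]
opening: 17.0
grip_force: 39.2
```

>>> step_arm:
  plan:
    - [0,0,0.03,0,0,0]
    - [0,0,0.06,0,0,0]
    - [0,0,0.09,0,0,0]
    - [0,0,0.11,0,0,0]
    - [0,0,0.125,0,0,0]
    - [0,0,0.125,0,0,0]

```text
t: 8.68
tool_pos: [600.9, -53.1, 49.9]
ee_rot: [-0.0, 0.651, 0.759, -0.0]
wrist_force: [0.7, 0.2, -0.4]
opening: 16.9
grip_force: 39.2
```

>>> step_arm:
  plan:
    - [0,0,0.008,0,0,0]
    - [0,0,0.016,0,0,0]
    - [0,0,0.022,0,0,0]
    - [0,0,0.028,0,0,0]
    - [0,0,0.028,0,0,0]

```text
t: 9.1
tool_pos: [601.3, -53.1, 46.6]
ee_rot: [0.0, 0.651, 0.759, 0.0]
wrist_force: [1.1, -0.0, 1.7]
opening: 17.3
grip_force: 39.4
```

>>> step_arm:
  plan:
    - [0,0,0.008,0,0,0]
    - [0,0,0.015,0,0,0]
    - [0,0,0.015,0,0,0]

```text
t: 9.35
tool_pos: [602.0, -53.1, 46.4]
ee_rot: [0.001, 0.651, 0.759, 0.001]
wrist_force: [-5.1, 1.7, 19.6]
opening: 16.7
grip_force: 41.5
```

Shoulder is down. Releasing and rising.

>>> step_arm:
  plan:
    - [0,0,-0.01,0,0,0]
    - [0,0,-0.01,0,0,0]
    - [0,0,-0.01,0,0,0]
    - [0,0,-0.01,0,0,0]
    - [0,0,-0.01,0,0,0]
    - [0,0,-0.01,0,0,0]
  claw: 50

```text
t: 9.85
tool_pos: [601.0, -53.1, 45.3]
ee_rot: [-0.0, 0.651, 0.759, -0.0]
wrist_force: [0.2, 0.2, -0.2]
opening: 49.9
grip_force: 0.0
```

>>> step_arm:
  plan:
    - [0,0,-0.2,0,0,0]
    - [0,0,-0.45,0,0,0]
    - [0,0,-0.7,0,0,0]
    - [0,0,-1,0,0,0]
    - [0,0,-1,0,0,0]
    - [0,0,-1,0,0,0]

```text
t: 10.35
tool_pos: [602.2, -53.2, 199.0]
ee_rot: [0.002, 0.651, 0.759, 0.001]
wrist_force: [0.2, -0.3, -0.8]
opening: 50.0
grip_force: 0.0
```

Run:
```python
from h import *
im,P=save("wrist","w7.png");print(P[0],P[1][:,1])
cv2.imwrite("pics/w7c.png",cv2.resize(im[20:320,180:480,::-1],(600,600),interpolation=cv2.INTER_CUBIC))
for z in(79,33):print(z,proj("wrist",(600.8,-53,z),P))
go((565,280,210),17)
```

```text
[602.17145792 -53.22509873 198.97711804] [0.98814244 0.15346067 0.00493277]
79 (np.float64(316.3873788241243), np.float64(191.0084735170046))
33 (np.float64(316.49132510095944), np.float64(178.69751380098756))
shift [ 2.232  0.101 -0.091] turn [ 0.0005  0.0002 -0.0454] mm [335.  15. -14.]
```

View pics/w7c.png

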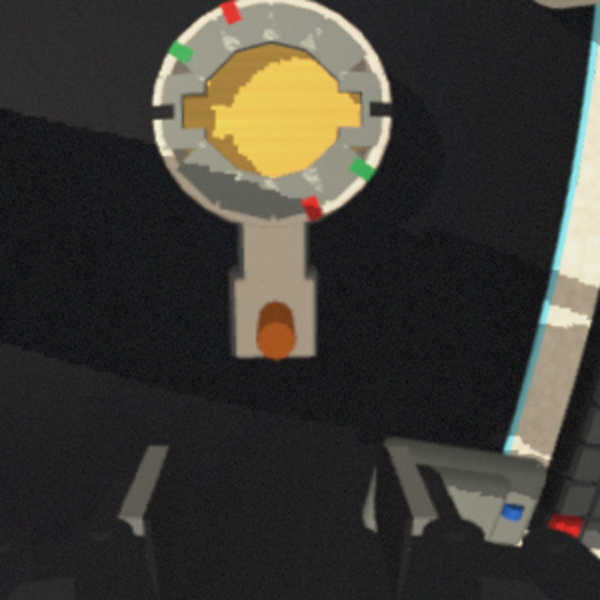

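The pin stands home on the lug at crop (276,340), shoulder on the plate. The notches are at (163,112) and (381,109), and the lamp has not turned. Next, the orange cap.

>>> step_arm:
  plan:
    - [0.99,0.03,-0.05,0,0,0]
    - [0.99,0.03,-0.05,0,0,0]
    - [0.99,0.03,-0.05,0,0,0]
    - [0.99,0.03,-0.05,0,0,0]
    - [0.99,0.03,-0.05,0,0,0]

```text
t: 10.82
tool_pos: [581.7, 98.2, 201.6]
ee_rot: [-0.001, 0.649, 0.761, -0.0]
wrist_force: [-0.1, 0.1, 0.9]
opening: 50.0
grip_force: 0.0
```

>>> step_arm:
  plan:
    - [0.99,0.06,-0.03,0,0,-0.045]
    - [0.99,0.06,-0.03,0,0,-0.045]
    - [0.99,0.06,-0.03,0,0,-0.045]
    - [0.99,0.06,-0.03,0,0,-0.045]
    - [0.99,0.06,-0.03,0,0,-0.045]
    - [0.99,0.06,-0.03,0,0,-0.045]
  claw: 60

```text
t: 11.32
tool_pos: [568.4, 243.1, 205.7]
ee_rot: [-0.001, 0.595, 0.804, -0.001]
wrist_force: [-0.1, -1.0, -0.4]
opening: 60.0
grip_force: 0.0
```

Run:
```python
from h import *
im,P=save("wrist","w8.png");print(P[0],P[1][:,1])
b,g,r=[im[:,:,i].astype(int) for i in(2,1,0)]
m=((r>180)&(g>60)&(g<150)&(b<80)).astype(np.uint8)
n,l,st,c=cv2.connectedComponentsWithStats(m)
for i in range(1,n):
    if st[i,4]>100:
        pts=np.argwhere(l==i)[:,::-1].astype(np.float32);q=cv2.boxPoints(cv2.minAreaRect(pts));print(st[i],c[i],q.round(1).tolist())
for d in viewer.silhouettes("lid_grip","wrist")[:4]:print(d["conf"],d["centre"],np.ptp(np.argwhere(d["pixels"]),0))
cv2.imwrite("pics/w8c.png",cv2.resize(im[50:350,170:470,::-1],(600,600),interpolation=cv2.INTER_CUBIC))
```

```text
[568.36560555 243.13978621 205.74432969] [ 0.95609479  0.29304703 -0.0024885 ]
[336 112  19  54 790] [344.80886076 138.60379747] [[335.29998779296875, 164.8000030517578], [339.3999938964844, 111.5], [354.3999938964844, 112.5999984741211], [350.29998779296875, 165.89999389648438]]
0.84 [342.4, 130.7] [68 68]
0.76 [243.7, 205.4] [68 63]
```

View pics/w8c.png

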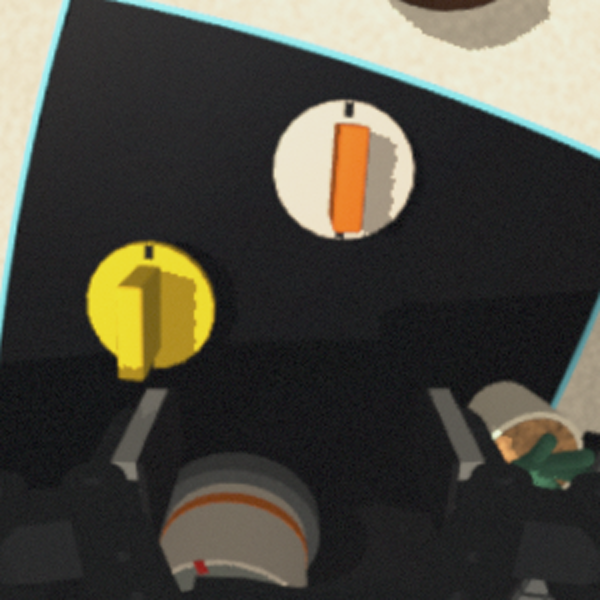

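Orange cap's rib top is centred at crop (351,178), nearly parallel to the tool's x. The yellow look-alike at (150,305) is clear of the fingers.

Run:
```python
from h import *
p=np.array([568.366,243.140,205.744]);y=np.array([.956095,.293047,-.0024885]);z=np.array([0,-.001,-1.]);z-=y*(y@z);z/=np.linalg.norm(z)
P=(p,np.c_[np.cross(y,z),y,z])
t=lambda u,v,zz:atz("wrist",(170+u/2,50+v/2),zz,P)
T=t(351,178,69);print("ribtop",T,"plate",t(343.5,169,26))
a=t(339,232,69);b=t(353,125,69)
print("rib yaw",np.degrees(np.arctan2(*(b-a)[1::-1])),np.linalg.norm(b-a))
a=t(339.5,236,26);b=t(349,108,26);print("dots yaw",np.degrees(np.arctan2(*(b-a)[1::-1])),(a+b)/2)
# socket from w7
p=np.array([602.171,-53.225,198.977]);y=np.array([.988142,.153461,.00493277]);z=np.array([0,0,-1.]);z-=y*(y@z);z/=np.linalg.norm(z)
P7=(p,np.c_[np.cross(y,z),y,z]);q=lambda u,v:atz("wrist",(180+u/2,20+v/2),98,P7)
a=q(153,112);b=q(391,108.5);print("socket",(a+b)/2,np.linalg.norm(b-a),"yaw x",np.degrees(np.arctan2(*(b-a)[1::-1])))
go((T[0],T[1],110),np.degrees(np.arctan2(*(t(353,125,69)-t(339,232,69))[1::-1]))-90);print(pose()[0])
```

```text
ribtop [578.13336645 292.82613184  69.        ] plate [577.78859259 292.7308585   26.        ]
rib yaw 100.41619823501762 49.386226745909994
dots yaw 103.5436757797555 [578.78852634 291.04114933  26.        ]
socket [585.27624753  45.39929882  98.        ] 92.57257058648938 yaw x 9.588496519180868
shift [0.309 0.16  0.642] turn [-0.0005  0.0001  0.0361] mm [46. 24. 96.]
[568.79178807 241.63651061 206.40456489]
```

>>> step_arm:
  plan:
    - [0.309,0.16,0.2,0,0,0.028]
    - [0.309,0.16,0.4,0,0,0.028]
    - [0.309,0.16,0.64,0,0,0.028]
    - [0.309,0.16,0.64,0,0,0.028]
    - [0.309,0.16,0.64,0,0,0.028]
    - [0.309,0.16,0.64,0,0,0.028]

```text
t: 11.92
tool_pos: [579.2, 293.0, 113.9]
ee_rot: [0.0, 0.631, 0.776, 0.001]
wrist_force: [0.5, -0.6, -0.0]
opening: 59.8
grip_force: 0.0
```

Run:
```python
from h import *
im,P=save("wrist","w9.png");print(P[0],P[1][:,1])
b,g,r=[im[:,:,i].astype(int) for i in(2,1,0)]
m=((r>200)&(g>90)&(g<150)&(b<80)).astype(np.uint8)
n,l,st,c=cv2.connectedComponentsWithStats(m);i=1+st[1:,4].argmax()
pts=np.argwhere(l==i)[:,::-1].astype(np.float32);q=cv2.boxPoints(cv2.minAreaRect(pts));print(st[i],q)
w=np.array([atz("wrist",x,69,P) for x in q]);print(w.mean(0));print([(np.linalg.norm(e:=w[k]-w[k-1]),np.degrees(np.arctan2(e[1],e[0]))) for k in range(2)])
T=w.mean(0);go((T[0],T[1],34),12,P)
```

```text
[579.24080399 292.97314246 113.85660791] [0.97880026 0.20481019 0.00168698]
[306 187  20  40 711] [[306. 187.]
 [325. 187.]
 [325. 226.]
 [306. 226.]]
[575.08264247 303.69574316  69.        ]
[(np.float64(26.32409605077956), np.float64(101.08561923439495)), (np.float64(11.894189246265345), np.float64(11.777952253512565))]
shift [ 0.075 -0.013  0.532] turn [ 0.0005 -0.0001 -0.001 ] mm [11. -2. 80.]
```

>>> step_arm:
  plan:
    - [0,-0.013,0.1,0,0,0]
    - [0,-0.013,0.25,0,0,0]
    - [0,-0.013,0.4,0,0,0]
    - [0,-0.013,0.5,0,0,0]
    - [0,-0.013,0.53,0,0,0]
    - [0,-0.013,0.53,0,0,0]

```text
t: 12.47
tool_pos: [576.3, 293.1, 31.6]
ee_rot: [-0.0, 0.63, 0.776, -0.0]
wrist_force: [-0.4, -0.0, 0.4]
opening: 60.0
grip_force: 0.0
```

>>> step_arm:
  plan:
    - [0,0,0,0,0,0]
    - [0,0,0,0,0,0]
    - [0,0,0,0,0,0]
    - [0,0,0,0,0,0]
    - [0,0,0,0,0,0]
    - [0,0,0,0,0,0]
    - [0,0,0,0,0,0]
    - [0,0,0,0,0,0]
  claw: 0
  grip_force: 80

```text
t: 13.13
tool_pos: [576.9, 293.6, 33.2]
ee_rot: [0.0, 0.63, 0.777, 0.001]
wrist_force: [-0.6, -1.3, 6.8]
opening: 13.0
grip_force: 78.0
```

>>> step_arm:
  plan:
    - [0,0,-0.1,0,0,0]
    - [0,0,-0.3,0,0,0]
    - [0,0,-0.6,0,0,0]
    - [0,0,-0.8,0,0,0]
    - [0,0,-1,0,0,0]
    - [0,0,-1,0,0,0]
    - [0,0,-1,0,0,0]

```text
t: 13.72
tool_pos: [576.9, 293.6, 184.9]
ee_rot: [0.001, 0.63, 0.777, 0.002]
wrist_force: [1.3, -0.3, -2.8]
opening: 13.3
grip_force: 78.5
```

Run:
```python
from h import *
s=telemetry.observe();print(s["tool_pos"],s["wrist_force"],s["ft_torque"],s["opening"],s["joints"])
im,P=save("wrist","w10.png")
cv2.imwrite("pics/w10c.png",cv2.resize(im[120:320,220:420,::-1],(600,600),interpolation=cv2.INTER_CUBIC))
go((585.4,45.5,s["tool_pos"][2]),99.3)
```

```text
[576.91513418 293.63623489 184.89454747] [ 1.31148482 -0.30725496 -2.83051184] [ 0.04584104  0.02872703 -0.01863891] 13.259721518827893 [4.31385197e-01 6.98881457e-02 1.56601560e+00 3.53908349e-05
 1.50206705e+00 2.23899075e-01]
shift [-1.629 -0.281 -0.015] turn [ 2.000e-04  1.000e-04 -4.856e-01] mm [-244.  -42.   -2.]
```

View pics/w10c.png

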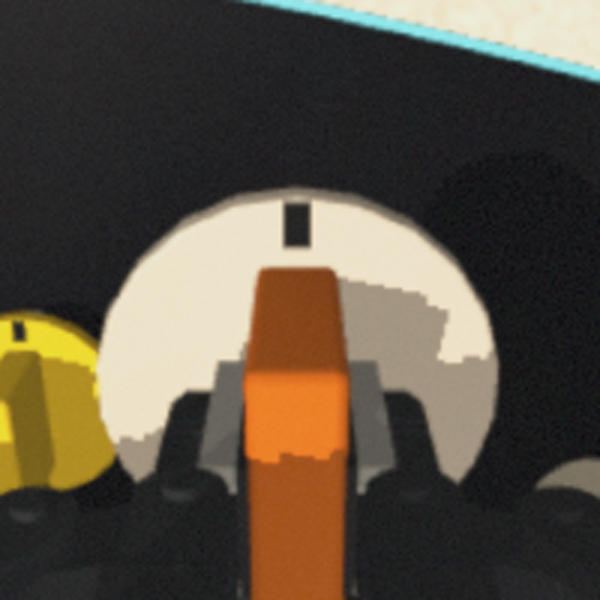

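The cap is held with its plate level. Plate edges are at crop x 98 and 498, the far edge at (297,190), and the rib's far top edge at row 372.

Run:
```python
from h import *
t=lambda u,v,z:attz((220+u/3,120+v/3),z).round(2)
print("rib far top edge",t(297,372,-35.8),"rib bottom far",t(297,268,7.2),"plate far",t(297,190,7.2))
print("L,R",t(98,370,7.2),t(498,370,7.2),"dot",t(297,203,7.2),t(297,247,7.2))
```

```text
rib far top edge [ 23.82   0.21 -35.8 ] rib bottom far [22.82  0.25  7.2 ] plate far [36.53  0.25  7.2 ]
L,R [  3.19 -35.67   7.2 ] [ 3.18 36.58  7.2 ] dot [34.29  0.25  7.2 ] [26.58  0.25  7.2 ]
```

>>> step_arm:
  plan:
    - [-0.8,-0.14,0,0,0,-0.2]
    - [-0.8,-0.14,0,0,0,-0.2]
    - [-0.8,-0.14,0,0,0,-0.2]
    - [-0.8,-0.14,0,0,0,-0.2]
    - [-0.8,-0.14,0,0,0,-0.2]
    - [-0.8,-0.14,0,0,0,-0.2]
    - [-0.8,-0.14,0,0,0,-0.2]

```text
t: 14.35
tool_pos: [580.1, 171.5, 180.8]
ee_rot: [-0.001, 0.361, 0.933, -0.001]
wrist_force: [-0.6, 0.2, -2.1]
opening: 12.9
grip_force: 78.5
```

Run:
```python
from h import *
print(pose());go((585.4,45.5,185),99.3)
```

```text
(array([580.13513231, 171.51169981, 180.82152617]), array([[-7.39902071e-01,  6.72711599e-01, -2.00726220e-03],
       [ 6.72713560e-01,  7.39902872e-01, -4.54431591e-04],
       [ 1.17947766e-03, -1.68654737e-03, -9.99997882e-01]]))
shift [-0.591 -0.598 -0.028] turn [-0.0003 -0.0006 -0.2865] mm [-89. -90.  -4.]
```

>>> step_arm:
  plan:
    - [-0.594,-0.6,-0.03,0,0,-0.286]
    - [-0.594,-0.6,-0.03,0,0,-0.286]
    - [-0.594,-0.6,-0.03,0,0,-0.286]
    - [-0.594,-0.6,-0.03,0,0,-0.286]
    - [-0.594,-0.6,-0.03,0,0,-0.286]
    - [-0.594,-0.6,-0.03,0,0,-0.286]
    - [-0.594,-0.6,-0.03,0,0,-0.286]
    - [-0.594,-0.6,-0.03,0,0,-0.286]

```text
t: 15.02
tool_pos: [586.1, 45.5, 185.8]
ee_rot: [-0.001, -0.083, 0.997, 0.0]
wrist_force: [0.4, 0.0, -1.7]
opening: 12.9
grip_force: 78.9
```

>>> step_arm:
  plan:
    - [0,0,0.1,0,0,0]
    - [0,0,0.2,0,0,0]
    - [0,0,0.27,0,0,0]
    - [0,0,0.27,0,0,0]

```text
t: 15.35
tool_pos: [584.9, 45.3, 141.8]
ee_rot: [-0.003, -0.08, 0.997, 0.0]
wrist_force: [-1.0, 0.6, -3.6]
opening: 12.7
grip_force: 78.9
```

Run:
```python
from h import *
im,P=save("wrist","w11.png");print(P,telemetry.observe()["joints"])
go((584.5,45.0,125),99.2,P)
# white lamp ring: print masks of green/red marks
b,g,r=[im[:,:,i].astype(int) for i in(2,1,0)]
for nm,m in(("green",(g>r+40)&(g>b+40)),("red",(r>g+80)&(r>b+80)&(g<80))):
    n,l,st,c=cv2.connectedComponentsWithStats(m.astype(np.uint8))
    for i in range(1,n):
        if st[i,4]>15:print(nm,c[i],st[i,4],atz("wrist",c[i],98,P))
for th in(-.6,2.54,-1.2,1.94):
    a=np.radians(9.2)+th;print(th,585.4+44*np.cos(a),45.5+44*np.sin(a))
```

```text
(array([584.88974335,  45.27868846, 141.82640283]), array([[-9.87031233e-01, -1.60443330e-01, -5.22339578e-03],
       [-1.60444771e-01,  9.87044809e-01, -1.44706379e-04],
       [ 5.17894286e-03,  6.95236824e-04, -9.99986348e-01]])) [ 3.36719978e-02 -3.52055697e-02  1.74017027e+00 -2.49041504e-05
  1.44016938e+00 -1.69879898e+00]
shift [ 0.002 -0.001  0.112] turn [ 0.0002 -0.0016  0.0002] mm [ 0. -0. 17.]
green [357.30769231 172.4017094 ] 117 [546.70066083  62.81150493  98.        ]
red [380.99082569 202.18348624] 109 [563.21957442  81.7386929   98.        ]
red [128.59821429 331.32142857] 112 [ 722.97248536 -111.91455504   98.        ]
-0.6 625.2197547264577 26.78136934696477
2.54 545.6101080575428 64.28202596121037
-1.2 607.6953278422155 7.566922660979294
1.94 563.16511466059 83.46853794845532
```

>>> step_arm:
  plan:
    - [0.002,-0.005,0.03,0,0,0]
    - [0.002,-0.005,0.06,0,0,0]
    - [0.002,-0.005,0.08,0,0,0]
    - [0.002,-0.005,0.1,0,0,0]
    - [0.002,-0.005,0.12,0,0,0]
    - [0.002,-0.005,0.12,0,0,0]

```text
t: 15.9
tool_pos: [586.0, 44.3, 127.5]
ee_rot: [-0.0, -0.082, 0.997, 0.0]
wrist_force: [0.3, 1.6, -2.3]
opening: 12.9
grip_force: 78.9
```

>>> step_arm:
  plan:
    - [0,0,0.02,0,0,0]
    - [0,0,0.04,0,0,0]
    - [0,0,0.06,0,0,0]
    - [0,0,0.08,0,0,0]
    - [0,0,0.08,0,0,0]

```text
t: 16.32
tool_pos: [585.9, 44.3, 115.3]
ee_rot: [-0.0, -0.082, 0.997, 0.0]
wrist_force: [-0.3, -0.1, -2.4]
opening: 12.9
grip_force: 78.9
```

>>> step_arm:
  plan:
    - [0,0,0.007,0,0,0]
    - [0,0,0.014,0,0,0]
    - [0,0,0.02,0,0,0]
    - [0,0,0.02,0,0,0]

```text
t: 16.65
tool_pos: [586.3, 44.4, 113.2]
ee_rot: [0.0, -0.082, 0.997, 0.0]
wrist_force: [0.2, 0.4, -2.6]
opening: 12.9
grip_force: 78.9
```

>>> step_arm:
  plan:
    - [0,0,0.007,0,0,0]
    - [0,0,0.014,0,0,0]
    - [0,0,0.02,0,0,0]
    - [0,0,0.02,0,0,0]

```text
t: 16.98
tool_pos: [586.4, 44.4, 113.2]
ee_rot: [0.001, -0.082, 0.997, -0.0]
wrist_force: [-15.9, -0.1, 26.4]
opening: 13.2
grip_force: 83.5
```

>>> step_arm:
  plan:
    - [0,0,-0.012,0,0,0]
    - [0,0,-0.012,0,0,0]
    - [0,0,-0.012,0,0,0]

```text
t: 17.23
tool_pos: [586.5, 44.4, 113.2]
ee_rot: [0.001, -0.082, 0.997, -0.0]
wrist_force: [-5.3, 0.1, 11.9]
opening: 13.0
grip_force: 81.2
```

Run:
```python
from h import *
s=telemetry.observe();print(s["tool_pos"],s["wrist_force"],s["ft_torque"],s["joints"][5],s["opening"]);print(np.degrees(np.arctan2(*pose(s)[1][1::-1,1])))
```

```text
[586.53740971  44.39777021 113.15242823] [-5.26159332  0.14584358 11.92754691] [-0.08443969  0.81667708  0.02608766] -1.7021593095905974 13.002655665186728
99.36842290975204
```

>>> step_arm:
  plan:
    - [0,0,0,0,0,0.02]
    - [0,0,0,0,0,0.04]
    - [0,0,0,0,0,0.06]
    - [0,0,0,0,0,0.08]
    - [0,0,0,0,0,0.1]
    - [0,0,0,0,0,0.1]
    - [0,0,0,0,0,0.1]
  grip_force: 100

```text
t: 17.82
tool_pos: [587.0, 44.8, 113.2]
ee_rot: [0.001, 0.075, 0.997, 0.001]
wrist_force: [0.5, 3.9, 9.9]
opening: 12.6
grip_force: 97.3
```

```bash
cat > chk.py <<'E'
from h import *
s=telemetry.observe();print(s["t"],np.round(s["tool_pos"],1),np.round(s["wrist_force"],1),np.round(s["ft_torque"],3),s["opening"]);yw=np.degrees(np.arctan2(*pose(s)[1][1::-1,1]));print("yaw",yw,"turn",np.radians(99.2-yw))
import sys
im,P=save("wrist",sys.argv[1])
b,g,r=[im[:,:,i].astype(int) for i in(2,1,0)]
for nm,m in(("green",(g>r+40)&(g>b+40)),("red",(r>g+80)&(r>b+80)&(g<80))):
    n,l,st,c=cv2.connectedComponentsWithStats(m.astype(np.uint8))
    for i in range(1,n):
        if st[i,4]>15:
            w=atz("wrist",c[i],98,P);e=w-[586.3,44.4,98];ang=np.arctan2(e[1],e[0])
            if np.hypot(*e[:2])<60:print(nm,c[i].round(1),st[i,4],w.round(1),"r",np.hypot(*e[:2]).round(1),"lamp yaw rel",round((ang-np.radians(9.2)-{"green":-.6,"red":-1.2}[nm]+np.pi/2)%np.pi-np.pi/2,3))
# black dot on plate seen from the camera, at 106.  search dark pixels in ring 24..36 mm around tool +x
best=[]
for v in range(120,330):
    for u in range(200,440):
        w=P[1].T@(atz("wrist",(u,v),106,P)-P[0])
        if 27<w[0]<35 and abs(w[1])<10 and im[v,u].max()<70:best.append(w[:2])
if best:print("dot",np.mean(best,0),len(best))
E
python3 chk.py w12.png
```

```text
17.8167 [587.   44.8 113.2] [0.5 3.9 9.9] [0.525 0.046 0.053] 12.610191925804985
yaw 81.35537564922565 turn 0.311447448702568
green [345.3 169.8] 168 [547.4  64.4  98. ] r 43.8 lamp yaw rel -0.035
red [382.2 196.4] 158 [564.8  82.4  98. ] r 43.7 lamp yaw rel -0.015
red [260.2 279.8] 46 [606.2   5.8  98. ] r 43.4 lamp yaw rel -0.056Traceback (most recent call last):
  File "chk.py", line 16, in <module>
    w=P[1].T@(atz("wrist",(u,v),106,P)-P[0])
              ~~~^^^^^^^^^^^^^^^^^^^^^
  File "h.py", line 16, in atz
    o,d=ray(name,px,P); return o+d*(z-o[2])/d[2]
        ~~~^^^^^^^^^^^
  File "h.py", line 8, in ray
    c=viewer.get_calibration(name); f=200/np.tan(np.radians(c["fov_y"])/2)
ValueError: time passes only in moves, steps and waits
```

>>> step_arm:
  plan:
    - [0,0,0,0,0,0.02]
    - [0,0,0,0,0,0.04]
    - [0,0,0,0,0,0.06]
    - [0,0,0,0,0,0.08]
    - [0,0,0,0,0,0.09]
    - [0,0,0,0,0,0.09]
    - [0,0,0,0,0,0.09]

```text
t: 18.45
tool_pos: [587.3, 45.0, 113.3]
ee_rot: [0.001, 0.215, 0.977, 0.001]
wrist_force: [3.3, 6.3, 9.1]
opening: 13.0
grip_force: 97.3
```

```bash
python3 - <<'E'
s=open("chk.py").read();i=s.index("# black")
s=s[:i]+'''
            
for nm,m in(("green",(g>r+40)&(g>b+40)),):
    n,l,st,c=cv2.connectedComponentsWithStats(m.astype(np.uint8))
    for i in range(1,n):
        if st[i,4]>15:
            w=P[1].T@(atz("wrist",c[i],98,P)-P[0]);print("green tool",w.round(2),"ang vs tool x",np.arctan2(w[1]-.3,w[0]+1).round(3))
gr=im.max(2)
u0,v0=proj("wrist",P[0]+P[1]@np.array([30,0.3,7.2]),P);print("dot expected",u0,v0)
U,V=int(u0),int(v0);y,x=np.nonzero(gr[V-9:V+10,U-15:U+16]<75);print("dark",len(x),x.mean()+U-15 if len(x) else 0,y.mean()+V-9 if len(x) else 0)
if len(x):
    w=P[1].T@(atz("wrist",(x.mean()+U-15,y.mean()+V-9),P[0][2]-7.2,P)-P[0]);print("dot tool",w.round(2),"ang",np.arctan2(w[1]-.3,w[0]+1).round(3))
print(gr[V,U-15:U+16])
'''
open("chk.py","w").write(s)
h=open("h.py").read().replace("c=viewer.get_calibration(name)","c=cal(name)").replace("def pose(","import functools\ncal=functools.cache(lambda n:viewer.get_calibration(n))\ndef pose(",1);open("h.py","w").write(h)
E
python3 chk.py w13.png
```

```text
18.45 [587.3  45.  113.3] [3.3 6.3 9.1] [ 0.897 -0.297  0.228] 12.969796493599983
yaw 65.18200852946691 turn 0.59372595607615
green [321.2 165.6] 168 [547.6  64.4  98. ] r 43.6 lamp yaw rel -0.038
red [365.6 181.1] 159 [564.9  82.3  98. ] r 43.5 lamp yaw rel -0.017
green tool [44.16  0.91 15.19] ang vs tool x 0.013
dot expected 320.0513944424357 196.3033953672146
dark 112 318.5 194.5
dot tool [30.97 -0.48  7.12] ang -0.024
[167 166 164 165 165 164 165 160 134  78  37  30  33  30  31  28  30  39
  91 157 165 165 165 164 165 163 166 166 165 163 164]
```

>>> step_arm:
  plan:
    - [0,0,0,0,0,0.006]
    - [0,0,0,0,0,0.0115]
    - [0,0,0,0,0,0.0115]
    - [0,0,0,0,0,0.0115]
    - [0,0,0,0,0,0.0115]

```text
t: 18.92
tool_pos: [587.3, 45.0, 113.3]
ee_rot: [0.002, 0.232, 0.973, 0.001]
wrist_force: [3.4, 5.6, 8.8]
opening: 12.7
grip_force: 97.3
```

```bash
python3 chk.py w14.png
```

```text
18.9167 [587.3  45.  113.3] [3.4 5.6 8.8] [ 0.81  -0.39   0.304] 12.667968905990826
yaw 63.12613488715705 turn 0.6296077201394253
green [317.9 165.2] 181 [547.4  64.4  98. ] r 43.7 lamp yaw rel -0.035
red [363.2 179.5] 166 [565.   82.2  98. ] r 43.4 lamp yaw rel -0.018
green tool [44.39 -0.77 15.2 ] ang vs tool x -0.023
dot expected 320.02469209621955 196.27253891532072
dark 112 318.5 194.5
dot tool [30.95 -0.47  7.12] ang -0.024
[164 165 165 165 165 167 165 159 131  79  36  31  31  26  28  28  31  54
 102 159 164 165 165 166 165 166 165 165 167 166 165]
```

The cap's black dot now lines up with the green mark to within about 0.01 rad, and the lamp has turned only by its locked play. Handing in.

```bash
python3 -c "
from plant import manip
print(manip.close_job())"
```

```text
the job is handed in; nothing more can be done
None
```

The pin is fully down in the lug and released. The cap is flush in the socket, turned to the green mark to within about 0.01 rad by the wrist camera and well short of the click, and still gripped; the job was handed in at about 19 s, and no verdict came back.

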